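# Close the packed take-home carton

### The job

Two cardboard take-home cartons stand open on the cookery-class table. Close the one that is packed with the steel bowl and the jar: first fold its plain flap down flat, then fold the flap with the orange strip down flat over it. Leave the empty carton open and do not touch it.

Things in the scene. Friction and masses are not known exactly. Their poses are not given: they have to be found in the camera images.
- packed_mouth (a point): Centre of the mouth of the packed carton, at its rim, 90 mm above the table, z up. Brown cardboard, 180 mm long (x), 150 mm wide (y), fixed to the table, on the robot's left or right, turned up to 15 degrees; a small steel bowl and a red-capped jar inside, below the rim. Its two flaps are hinged along the long rims: y = +75 mm (plain flap) and y = -75 mm (orange-strip flap).
- plain_flap (a joint): Angle (rad) of the packed carton's plain brown flap: 0 flat over the mouth, 1.57 upright, more leans outward (starts 1.65 to 2.1). Hinged on the +y rim, 1 mm above it; 88 mm from hinge to free edge, 176 mm along the hinge, 4 mm thick. The stiff crease holds any angle; under 2 N at the flap's middle folds it. Push its outer face inward, then press down.
- strip_flap (a joint): Angle (rad) of the packed carton's flap with a 26 mm orange strip along its free edge: 0 flat, 1.57 upright, more leans outward (starts 1.65 to 2.1). Hinged on the -y rim, 6 mm above it, so that it lies over the plain flap when shut. Same size and stiffness as the plain flap.
- empty_carton: The other carton, the same but with nothing in it, both flaps open; fixed. Origin at the centre of its underside, x along its 180 mm length, y across its 150 mm width. Its flaps stand up or lean out up to 40 mm beyond the long rims and reach 185 mm above the table. Not to be touched.
Things that resemble listed ones, but are neither listed nor needed, are in the scene too. Leave any green look-alike of the part that bears packed_mouth alone.

How it is judged:
On the way:
1. the plain flap is folded down (within 10 degrees of flat) while the orange-strip flap is still open (value of joint plain_flap below 0.175 rad and value of joint strip_flap above 0.8 rad), for 0.2 s.
At the end, for the whole second after the job is handed in: Both flaps of the packed carton are folded down, each within 10 degrees (0.175 rad) of flat, the orange-strip flap over the plain one, both at rest (value of joint each of plain_flap, strip_flap below 0.175 rad and velocity of joint each of plain_flap, strip_flap below 0.1 rad/s); the robot touches nothing.
It fails at once if the orange-strip flap is folded down before the plain flap (value of joint strip_flap below 0.6 rad and value of joint plain_flap above 0.4 rad).
It fails at once if the empty carton is touched (contact force between empty_carton and the fingers above 0.3 N or contact force between empty_carton and the arm above 0.3 N).
It also fails if it takes over 38 s, if anything falls off the work surface, if the arm or the gripper's body presses on something with over 40 N, if the wrist force passes 120 N, or if a joint passes its speed limit or range.

### The arm

A 6-joint arm with a two-finger parallel gripper is mounted at the origin on the work surface. World frame = base frame: x ahead of the robot, y to its left, z up, the work surface at z = 0. Lengths are in m, angles in rad, forces in N, time in s.
With the tool pointing down it reaches from about 0.325 to 0.85 m from the base axis. Payload 4.4 kg.
Tool frame: the origin (TCP) lies midway between the tips of the shut fingers; the grasp point (between the pads) lies 19 mm behind it (hold_point_z is the distance from the TCP to the grasp point, in m); z points along the fingers, y is the line along which they close (so a half turn about z gives the same grasp; the last joint's range is limited). The gripper opens to 94 mm and grips with 3 to 60 N. Pads are 16 mm wide; open, the fingers measure 119 mm over their backs; the gripper's body (75 mm by 177 mm) begins 78 mm behind the grasp point.
Start: joints at [1.111, 0.207, 1.542, -0, 1.393, -0.15], TCP at [0.175, 0.548, 0.205] pointing down, gripper open.
Joint ranges: [-2.73, 2.73], [-0.86, 2.22], [0.23, 2.46], [-1.11, 4.25], [0.08, 2.63], [-2.82, 2.82]. Speed limits (rad/s): [2.79, 2.79, 3.14, 3.14, 3.14, 3.14].

### API

Orientations are given as a 3x3 rotation matrix whose columns are the frame's x, y, z axes.
In Python, from bench import * gives the robot as it stands. The module is installed in compiled form; this text tells all that it offers.
- The arm moves only by the tool carry_out, never from a script. Its argument "deltas" is a list of rows, each an object with "jaw": the finger opening in mm, from 0 to 94; "translation": the shift along the tool's x, y, z in mm, a list of three; "turn": the turn, a rotation vector about the tool's x, y, z in rad, a list of three. A call has 1 to 10 rows; each row is the pose to reach, as a shift and turn from the pose commanded when the call began, along the tool's axes at that moment; what a row does not reach only later rows make up. A row lasts 1/10 s, in which the tool goes at most 50 mm and 8.59 degrees, less where a joint would pass 70% of its speed; a pose out of reach is approached as far as the arm can. A call with a gripper value outside its range is refused whole. The fingers move at their own pace and stop on an object; the grip force is fixed at half the most. Time passes only in rows, so rows that repeat a pose let the fingers close. It gives the time, the measured TCP pose, the force, the opening and the grip force at its end, in the units of the state.
- get_obs(): the state, without advancing time (a new reading comes with each control period).
- camera(name): name is "side" or "top" or "wrist"; returns a dict with "img" (420x560x3 uint8, red, green, blue), "z_map" (420x560 float32, m along the optical axis (not along the pixel's ray), 0 where there is no reading), "K" (3x3 intrinsics, pixels), "origin" and "orientation" of the camera in the world; the wrist camera has in their place "tool_from_camera" (4x4, takes a point from camera to tool coordinates, whose origin is the TCP and whose axes are the flange's). Camera axes: x right, y down, z forward; pixel columns grow to the right and rows downward; lengths in m; the calibration is good to about 2 mm. A picture is of the moment at which its call begins: read the wrist's pose just before it.
- job_done(): hands the job in; it is judged then, once.
Trained networks look in a picture, given as the dict that the camera call returned (one of the last four; its "shot" number tells which), for a name from the list of things; names that differ only in an ending like _2 or _b are one class to them, and where a whole thing is asked for, a point or a joint stands for the part that bears it (a point fixed in the world has none). Each returns a list of dicts, best first, with "p" (0 to 1); they miss things now and then, are a little off and sometimes report something else, mostly with a low value. They report only what shows in the picture. A call takes as long as a camera call. They do not tell look-alikes from the thing itself.
- masks_of(picture, thing): "pixels" (420x560 bool, what is visible of it) and "box" ([left, top, right, bottom] in pixels, round what is visible of it).
The state is a dict: "t": time; "joint_positions": joint angles; "joint_velocities": joint speeds; "tau": joint torques, N m; "position": TCP position; "tool_rot": TCP orientation; "force": force on the tool from outside, world axes, zero at the start; "wrist_torque": the same for the moment, N m; "width": opening from 0.0 (shut) to 1.0 (fully open); "grip_force": force on a finger pad.
Only numpy, scipy, OpenCV 4.12 (cv2) and the standard library are available. Lean on these libraries where they do the work, as an engineer would, in place of code of your own. Each camera call takes 0.05 s, during which the arm holds its last target. There are 200 camera calls.

## Working session

There is one attempt and no reset: what is moved stays moved. The work goes in short steps, Python scripts to look and compute and a tool call to move; the robot and the scene stay as the last step left them, time stands still between calls to the robot, and variables do not carry over. Pictures are saved under pics/ and viewed, at most 10 in all, crops included, and the job is handed in when it is done.

Besides the shell and the picture viewer there is one more tool, called after ">>>" by a JSON object that holds its "api" and its "payload", one argument or row to a line. carry_out: Moves the arm, as the interface text tells. Its arguments: {"type":"object","properties":{"deltas":{"type":"array"}},"required":["deltas"]}

```bash
mkdir -p pics
cat > h.py <<'E'
from bench import *
import numpy as np, cv2
def save(n,img): cv2.imwrite('pics/'+n,cv2.cvtColor(np.ascontiguousarray(img),cv2.COLOR_RGB2BGR))
def cloud(c):
    z=c['z_map'];K=c['K'];v,u=np.mgrid[:420,:560]
    P=np.stack([(u-K[0,2])/K[0,0]*z,(v-K[1,2])/K[1,1]*z,z],-1)
    P=P@np.array(c['orientation']).T+np.array(c['origin']);P[z==0]=np.nan
    return P
E
python3 - <<'E'
from h import *
c=camera('top');s=camera('side')
np.savez('shots.npz',top=cloud(c),side=cloud(s),ti=c['img'],si=s['img'])
save('top.png',c['img']);save('side.png',s['img'])
for n,p in(('top',c),('side',s)):
  P=cloud(p)
  for t in('packed_mouth','plain_flap','strip_flap','empty_carton'):
    for m in masks_of(p,t)[:4]:
      print(n,t,round(m['p'],2),m['box'],np.nanmedian(P[m['pixels']],0).round(3))
o=get_obs();print(o['t'],o['position'],o['tool_rot'],o['force'])
E
```

```text
top packed_mouth 0.63 [363.4, 235.3, 458.5, 332.1] [ 0.264 -0.252  0.098]
top packed_mouth 0.6 [343.1, 109.2, 472.7, 213.3] [ 0.527 -0.3    0.094]
top plain_flap 0.94 [346.6, 118.5, 363.3, 207.6] [ 0.508 -0.138  0.14 ]
top plain_flap 0.74 [369.6, 242.8, 416.4, 333.8] [ 0.256 -0.216  0.095]
top strip_flap 0.87 [430.3, 112.6, 470.7, 203.7] [ 0.521 -0.33   0.142]
top strip_flap 0.75 [398.5, 236.8, 456.4, 332.3] [ 0.269 -0.29   0.1  ]
top empty_carton 0.67 [98.3, 113.8, 224.1, 224.7] [0.508 0.295 0.088]
side packed_mouth 0.88 [308.2, 194.4, 473.3, 365.8] [ 0.514 -0.175  0.088]
side packed_mouth 0.88 [168.5, 282.6, 311.5, 420.0] [ 0.263 -0.283  0.097]
side plain_flap 0.86 [307.3, 195.4, 400.6, 268.8] [ 0.506 -0.14   0.132]
side plain_flap 0.68 [170.6, 285.3, 281.9, 358.3] [ 0.252 -0.215  0.094]
side strip_flap 0.83 [179.8, 310.7, 307.5, 410.4] [ 0.263 -0.292  0.099]
side empty_carton 0.78 [243.3, 48.7, 326.0, 162.7] [0.492 0.193 0.112]
0.5 [0.17474751 0.54777634 0.20541694] [[-9.52707396e-01  3.03889152e-01 -1.59527278e-05]
 [ 3.03889153e-01  9.52707395e-01 -5.57466361e-05]
 [-1.74251630e-06 -5.79580934e-05 -9.99999998e-01]] [-0.57244004 -1.58112366  0.11748583]
```

View pics/top.png

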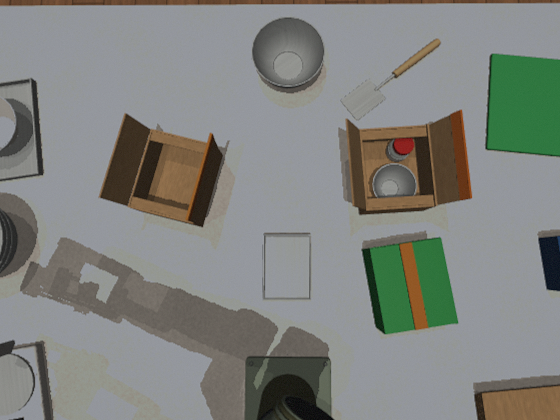

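View pics/side.png

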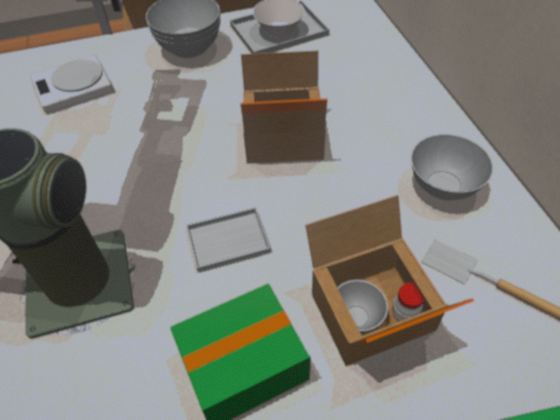

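The top view shows the packed carton (bowl and red cap) at about (400,165), with its plain flap at the left (355,163) and its strip flap at the right (452,158). Things it could be taken for: the empty carton at (170,168), which also has an orange strip, and the green closed box at (410,285). I choose the brown carton with the bowl and jar, check it in one crop, and measure the flaps.

Run:
```python
from h import *
d=np.load('shots.npz')
save('crop.png',cv2.resize(d['ti'][95:230,330:490],None,fx=4,fy=4,interpolation=cv2.INTER_CUBIC))
A=[]
for n in('top','side'):
    P=d[n].reshape(-1,3);A.append(P[(P[:,0]>.36)&(P[:,0]<.68)&(P[:,1]>-.42)&(P[:,1]<-.08)&(P[:,2]>.02)])
P=np.vstack(A)
rim=P[(abs(P[:,2]-.09)<.006)]
# flaps: points above .1
hi=P[P[:,2]>.105]
for nm,q in(('plain',hi[hi[:,1]>-.24]),('strip',hi[hi[:,1]<-.24])):
    c=np.median(q,0);q=q[np.linalg.norm(q-c,axis=1)<.12]
    for _ in range(3):
        c=q.mean(0);n=np.linalg.svd(q-c,full_matrices=False)[2][2];n=n*np.sign(n[1]);r=(q-c)@n;q=q[abs(r)<max(.004,1.5*r.std())]
    h=np.cross(n,[0,0,1]);h/=np.linalg.norm(h);s=(q-c)@h
    print(nm,len(q),c.round(3),'n',n.round(3),'yaw',np.degrees(np.arctan2(h[1],h[0])).round(1),'ext',np.percentile(s,[1,99]).round(3),'ztop',np.percentile(q[:,2],99).round(3))
print('rim minAreaRect',cv2.minAreaRect((rim[:,:2]*1000).astype(np.float32)))
t=d['top'].reshape(-1,3);print('empty max y region', [ (t[(t[:,1]>0.05)&(t[:,0]>.35)&(t[:,0]<.65)&(t[:,2]>.1)&(t[:,2]<.2)][:,i].min().round(3)) for i in (0,1)])
```

```text
plain 4429 [ 0.507 -0.136  0.14 ] n [-0.059  0.897 -0.438] yaw 3.8 ext [-0.085  0.088] ztop 0.171
strip 3345 [ 0.521 -0.332  0.149] n [-0.061  0.921  0.384] yaw 3.8 ext [-0.087  0.089] ztop 0.18
rim minAreaRect ((482.1021728515625, -235.20562744140625), (252.03558349609375, 159.30007934570312), 3.6249680519104004)
empty max y region [np.float64(0.35), np.float64(0.15)]
```

View pics/crop.png

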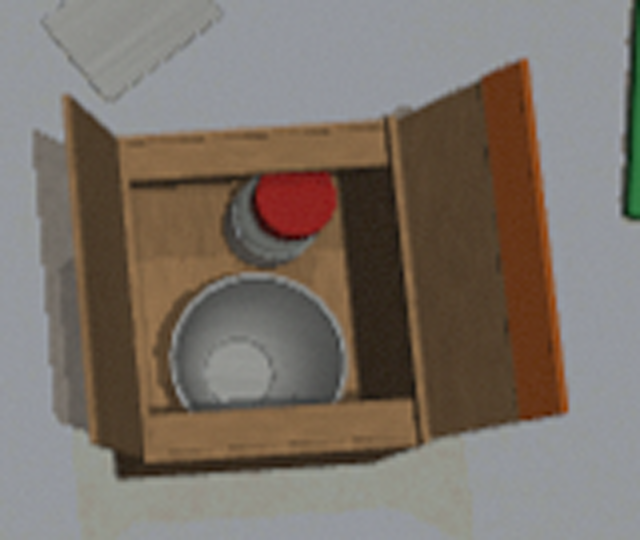

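The crop confirms it: brown carton with bowl and red-capped jar, plain flap left, strip flap right. It is turned 3.8° with its mouth at about (0.515, -0.235). I lift and travel to outside the plain flap.

>>> {"api": "carry_out", "payload": {
  "deltas": [
    {"jaw": 0,"translation": [0,0,-50],"turn": [0,0,0]},
    {"jaw": 0,"translation": [0,0,-95],"turn": [0,0,0]},
    {"jaw": 0,"translation": [-250,-245,-95],"turn": [0,0,0.6]},
    {"jaw": 0,"translation": [-250,-245,-95],"turn": [0,0,0.6]},
    {"jaw": 0,"translation": [-250,-245,-95],"turn": [0,0,0.6]},
    {"jaw": 0,"translation": [-250,-245,-95],"turn": [0,0,0.6]},
    {"jaw": 0,"translation": [-250,-245,-95],"turn": [0,0,0.6]},
    {"jaw": 0,"translation": [-250,-245,-95],"turn": [0,0,0.6]},
    {"jaw": 0,"translation": [-250,-245,-95],"turn": [0,0,0.6]},
    {"jaw": 0,"translation": [-250,-245,-95],"turn": [0,0,0.6]}
  ]
}}

```text
t: 1.5
position: [0.3412, 0.2336, 0.3007]
tool_rot: [[-0.607, 0.795, 0.002], [0.795, 0.607, -0.002], [-0.003, 0.0, -1.0]]
force: [-1.4, -0.1, -0.3]
width: 0.184
grip_force: 0.0
```

```bash
cat > go.py <<'E'
import sys
from h import *
# target in carton frame (mm): x y z, tool down, tool y along carton x
M=np.array([.515,-.235,0]);a=np.radians(3.8)
C=np.array([[np.cos(a),-np.sin(a),0],[np.sin(a),np.cos(a),0],[0,0,1]])
o=get_obs();R=np.array(o['tool_rot']);p=np.array(o['position'])
Rt=np.column_stack([-C[:,1]*-1,C[:,0],[0,0,-1]])
if np.linalg.det(Rt)<0:Rt[:,0]*=-1
print('t',round(o['t'],2),'pc',((p-M)@C*1e3).round(1),'F',np.round(o['force'],1),'w',o['width'])
w=cv2.Rodrigues(R.T@Rt)[0].ravel().round(3);print('turn',w)
for s in sys.argv[1:]:
    q=np.array(eval(s))/1e3;print(s,((M+C@q-p)@R*1e3).round(0))
E
python3 go.py 0,165,300 0,165,140
```

```text
t 1.5 pc [-142.4  479.1  300.7] F [-1.4 -0.1 -0.3] w 0.18373399686593653
turn [0.001 0.002 0.586]
0,165,300 [-340.  -55.    2.]
0,165,140 [-340.  -55.  162.]
```

>>> {"api": "carry_out", "payload": {
  "deltas": [
    {"jaw": 0,"translation": [-340,-55,0],"turn": [0,0,0.586]},
    {"jaw": 0,"translation": [-340,-55,0],"turn": [0,0,0.586]},
    {"jaw": 0,"translation": [-340,-55,0],"turn": [0,0,0.586]},
    {"jaw": 0,"translation": [-340,-55,0],"turn": [0,0,0.586]},
    {"jaw": 0,"translation": [-340,-55,0],"turn": [0,0,0.586]},
    {"jaw": 0,"translation": [-340,-55,0],"turn": [0,0,0.586]},
    {"jaw": 0,"translation": [-340,-55,0],"turn": [0,0,0.586]},
    {"jaw": 0,"translation": [-340,-55,50],"turn": [0,0,0.586]},
    {"jaw": 0,"translation": [-340,-55,100],"turn": [0,0,0.586]},
    {"jaw": 0,"translation": [-340,-55,150],"turn": [0,0,0.586]}
  ]
}}

```text
t: 2.5
position: [0.5048, -0.0633, 0.1492]
tool_rot: [[-0.076, 0.997, 0.002], [0.997, 0.076, -0.0], [-0.0, 0.002, -1.0]]
force: [0.4, -0.4, -0.1]
width: 0.006
grip_force: 0.0
```

```bash
python3 go.py 0,165,140 0,40,140
```

```text
t 2.5 pc [  1.2 172.  149.2] F [ 0.4 -0.4 -0.1] w 0.0057605751007384605
turn [0.002 0.    0.009]
0,165,140 [-7. -1.  9.]
0,40,140 [-132.   -2.    9.]
```

>>> {"api": "carry_out", "payload": {
  "deltas": [
    {"jaw": 0,"translation": [-30,0,10],"turn": [0,0,0]},
    {"jaw": 0,"translation": [-55,0,10],"turn": [0,0,0]},
    {"jaw": 0,"translation": [-80,0,10],"turn": [0,0,0]},
    {"jaw": 0,"translation": [-100,0,10],"turn": [0,0,0]},
    {"jaw": 0,"translation": [-120,0,10],"turn": [0,0,0]},
    {"jaw": 0,"translation": [-130,0,22],"turn": [0,0,0]},
    {"jaw": 0,"translation": [-138,0,34],"turn": [0,0,0]},
    {"jaw": 0,"translation": [-145,0,44],"turn": [0,0,0]},
    {"jaw": 0,"translation": [-145,0,52],"turn": [0,0,0]},
    {"jaw": 0,"translation": [-145,0,55],"turn": [0,0,0]}
  ]
}}

```text
t: 3.5
position: [0.5144, -0.2078, 0.095]
tool_rot: [[-0.076, 0.997, -0.002], [0.997, 0.076, 0.0], [0.001, -0.002, -1.0]]
force: [-4.3, 0.9, 14.6]
width: 0.006
grip_force: 7.0
```

```bash
python3 go.py 0,20,93
python3 - <<'E'
from h import *
s=camera('side');save('s2.png',s['img'])
print(np.round(get_obs()['force'],1))
E
```

```text
t 3.5 pc [ 1.2 27.2 95. ] F [-4.3  0.9 14.6] w 0.005747538614511491
turn [-0.002 -0.001  0.01 ]
0,20,93 [-7. -1.  2.]
[-1.1  0.3  1.5]
```

View pics/s2.png

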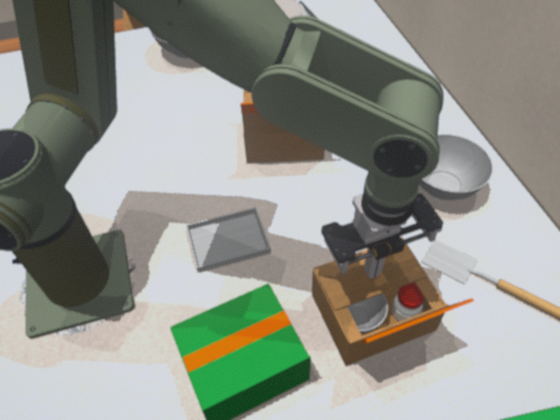

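The side view shows the plain flap flat under the fingers at (375,275) and the strip flap still open at (420,320). I hold briefly, lift, and cross over the strip flap.

>>> {"api": "carry_out", "payload": {
  "deltas": [
    {"jaw": 0,"translation": [0,0,1],"turn": [0,0,0]},
    {"jaw": 0,"translation": [0,0,1],"turn": [0,0,0]},
    {"jaw": 0,"translation": [0,0,1],"turn": [0,0,0]},
    {"jaw": 0,"translation": [0,0,-48],"turn": [0,0,0]},
    {"jaw": 0,"translation": [0,0,-96],"turn": [0,0,0]},
    {"jaw": 0,"translation": [0,0,-145],"turn": [0,0,0]},
    {"jaw": 0,"translation": [-49,0,-145],"turn": [0,0,0]},
    {"jaw": 0,"translation": [-98,0,-145],"turn": [0,0,0]},
    {"jaw": 0,"translation": [-147,0,-145],"turn": [0,0,0]},
    {"jaw": 0,"translation": [-197,0,-145],"turn": [0,0,0]}
  ]
}}

```text
t: 4.55
position: [0.5302, -0.4052, 0.24]
tool_rot: [[-0.077, 0.997, -0.0], [0.997, 0.077, 0.001], [0.001, -0.0, -1.0]]
force: [0.5, 0.1, 0.4]
width: 0.007
grip_force: 0.0
```

```bash
python3 go.py 0,-170,145
python3 - <<'E'
from h import *
s=camera('side');P=cloud(s)
M=np.array([.515,-.235,0]);a=np.radians(3.8)
C=np.array([[np.cos(a),-np.sin(a),0],[np.sin(a),np.cos(a),0],[0,0,1]])
q=((P-M)@C).reshape(-1,3)
k=(abs(q[:,0])<.07)&(q[:,1]>-.005)&(q[:,1]<.07)&(q[:,2]>.03)&(q[:,2]<.2);q=q[k]
for y in(0,.02,.04,.06):
  r=q[abs(q[:,1]-y)<.008];print(y,len(r),np.median(r[:,2]) if len(r) else None)
E
```

```text
t 4.55 pc [   3.9 -170.8  240. ] F [0.5 0.1 0.4] w 0.0067454480489924995
turn [-0.    -0.001  0.011]
0,-170,145 [ 1. -4. 95.]
0 619 0.09419577949366309
0.02 650 0.09440736517036152
0.04 632 0.09445126242876467
0.06 602 0.09435437448588785
```

>>> {"api": "carry_out", "payload": {
  "deltas": [
    {"jaw": 0,"translation": [0,-4,48],"turn": [0,0,0]},
    {"jaw": 0,"translation": [0,-4,95],"turn": [0,0,0]},
    {"jaw": 0,"translation": [40,-4,97],"turn": [0,0,0]},
    {"jaw": 0,"translation": [65,-4,97],"turn": [0,0,0]},
    {"jaw": 0,"translation": [90,-4,97],"turn": [0,0,0]},
    {"jaw": 0,"translation": [110,-4,97],"turn": [0,0,0]},
    {"jaw": 0,"translation": [128,-4,97],"turn": [0,0,0]},
    {"jaw": 0,"translation": [138,-4,110],"turn": [0,0,0]},
    {"jaw": 0,"translation": [145,-4,122],"turn": [0,0,0]},
    {"jaw": 0,"translation": [148,-4,132],"turn": [0,0,0]}
  ]
}}

```text
t: 5.6
position: [0.5144, -0.2562, 0.1067]
tool_rot: [[-0.076, 0.997, -0.001], [0.997, 0.076, 0.001], [0.001, -0.001, -1.0]]
force: [-0.1, 0.4, 0.4]
width: 0.006
grip_force: 0.4
```

```bash
python3 go.py 0,-22,98
```

```text
t 5.6 pc [ -2.  -21.1 106.7] F [-0.1  0.4  0.4] w 0.006103849069437746
turn [-0.001 -0.001  0.01 ]
0,-22,98 [-1.  2.  9.]
```

>>> {"api": "carry_out", "payload": {
  "deltas": [
    {"jaw": 0,"translation": [0,0,5],"turn": [0,0,0]},
    {"jaw": 0,"translation": [0,0,9],"turn": [0,0,0]},
    {"jaw": 0,"translation": [0,0,9],"turn": [0,0,0]},
    {"jaw": 0,"translation": [0,0,9],"turn": [0,0,0]},
    {"jaw": 0,"translation": [0,0,-30],"turn": [0,0,0]},
    {"jaw": 0,"translation": [0,0,-80],"turn": [0,0,0]},
    {"jaw": 0,"translation": [0,0,-130],"turn": [0,0,0]},
    {"jaw": 0,"translation": [0,0,-150],"turn": [0,0,0]},
    {"jaw": 0,"translation": [0,0,-150],"turn": [0,0,0]}
  ]
}}

```text
t: 6.5
position: [0.517, -0.2597, 0.2631]
tool_rot: [[-0.075, 0.997, 0.007], [0.997, 0.075, -0.006], [-0.006, 0.007, -1.0]]
force: [0.2, -0.8, 0.0]
width: 0.001
grip_force: 0.0
```

Run:
```python
from h import *
s=camera('side');P=cloud(s);save('s3.png',s['img'])
M=np.array([.515,-.235,0]);a=np.radians(3.8)
C=np.array([[np.cos(a),-np.sin(a),0],[np.sin(a),np.cos(a),0],[0,0,1]])
q=((P-M)@C).reshape(-1,3)
q=q[(abs(q[:,0])<.07)&(q[:,2]>.03)&(q[:,2]<.2)]
for y in np.arange(-.07,.07,.02):
  r=q[abs(q[:,1]-y)<.008];print(y.round(2),len(r),np.median(r[:,2]).round(4) if len(r) else None)
print(get_obs()['t'],get_obs()['force'])
```

```text
-0.07 1789 0.0846
-0.05 760 0.0993
-0.03 738 0.0994
-0.01 701 0.0998
0.01 563 0.0995
0.03 650 0.0945
0.05 623 0.0944
0.07 498 0.0943
6.55 [ 0.54341067  0.17438538 -1.21363474]
```

View pics/s3.png

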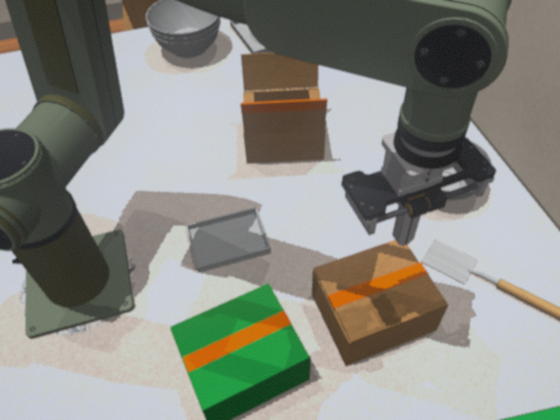

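The picture shows both flaps flat, with the orange strip on top at (375,285). The gripper is clear, and the empty carton at (285,110) is untouched.

```bash
python3 -c "
from bench import *
print(job_done())"
```

```text
the job is handed in; nothing more can be done
None
```

I closed the packed carton, plain flap first and the orange-strip flap flat over it, left the empty carton untouched, and handed the job in at about 6.6 s; no verdict was returned.

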